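# Weigh the returned cutlery on the two-pan balance

## Task

Weigh the cutlery that came back: lay every banded bundle on the bench flat in the large goods pan of the balance, then set weights on the small pan until the beam is level. Leave the bundles and those weights on the pans for the checker to read, put all the weights that were not needed back in their black case and shut its lid, without disturbing the other things on the bench.

Things in the scene. Friction and masses are not known exactly. Their poses are not given: they have to be found in the camera images.
- beam (a joint): Tilt of the balance beam (rad): 0 level, positive when the goods pan is down, stops at +-0.13. Damped: settles in about 2 s. 50 g of difference tilts it about 0.08; from 80 g on it lies on its stop. Where in a pan a load lies is no matter. Empty, it is level. The bundles' total, unknown beforehand, is within 15 g of a multiple of 50 g (200 to 500) that the weights can match.
- goods_pan_floor (a point): Centre of the inner floor of the goods pan, the larger steel pan of the balance (210 x 210 mm, walls 3 mm, rim 10 mm above the floor), on the +y side. Own x, y along its sides, z up. Stays horizontal, moves straight up and down: floor 115 mm above the bench when level, 96 to 134 otherwise. Pan centres 290 mm apart along own y; base, pillar and pointers between them are below 130 mm.
- weight_pan_floor (a point): Centre of the inner floor of the weight pan, the smaller steel pan on the -y side of the balance (170 mm along x by 130 mm along y outside, walls 3 mm thick, rim 6 mm above the floor). Own x and y along its sides, z up. It rises as the goods pan sinks, and stays horizontal.
- case_in (a point): Centre of the inner floor (about 6 mm above the bench) of the open black plastic weight case, fixed to the bench: 150 mm along own x by 170 mm along own y outside, 50 mm high, walls 6 mm. Own x points away from the robot to the side of the lid's hinge, z up. No compartments inside.
- case_lid (a joint): Angle of the case's hinged lid (rad): 0 is shut, 1.9 fully open; it starts open, leaning back past upright, and lies back to 1.9. Light and free on its hinge (0.15 kg): once brought forward past upright (below about 1.5) it falls shut by itself.
- lid_hinge (a point): Middle of the lid's hinge line, on the far top edge of the case, 51 mm above the bench. Own axes turn with the lid: the lid (150 mm from hinge to free edge, 170 mm wide, 7 mm thick) lies along own -x; the hinge line is own y.
- lid_edge (a point): Middle of the lid's free edge (half-way through its thickness), 150 mm from the hinge.
- spoons_a_center (a point): Grip zone centre, 8 mm up, of a rigid loose bundle of five gold teaspoons in two white paper bands, 140 long, 16 high (mm). Own x runs from handles to spoon bowls: handles reach 71 to -x, 14 wide; spoon bowls from 24 to 69, 30 wide. Near its centre of mass. Starts flat on the bench, left of or before the balance; places swap, some bundles absent. Bundles present weigh 200 to 500 g in all.
- forks_a_center (a point): Grip zone centre, 8 mm up, of a rigid loose bundle of five gold dessert forks in two white paper bands, 165 long, 16 high (mm). Own x runs from handles to fork heads: handles reach 81 to -x, 14 wide; fork heads from 34 to 84, 26 wide. Near its centre of mass. Starts flat on the bench, left of or before the balance; places swap, some bundles absent. Bundles present weigh 200 to 500 g in all.
- spoons_b_center (a point): Grip zone centre, 8 mm up, of a rigid loose bundle of five gold teaspoons in two white paper bands, 140 long, 16 high (mm). Own x runs from handles to spoon bowls: handles reach 71 to -x, 14 wide; spoon bowls from 24 to 69, 30 wide. Near its centre of mass. Starts flat on the bench, left of or before the balance; places swap, some bundles absent. Bundles present weigh 200 to 500 g in all.
- forks_b_center (a point): Grip zone centre, 8 mm up, of a rigid loose bundle of five gold dessert forks in two white paper bands, 165 long, 16 high (mm). Own x runs from handles to fork heads: handles reach 81 to -x, 14 wide; fork heads from 34 to 84, 26 wide. Near its centre of mass. Starts flat on the bench, left of or before the balance; places swap, some bundles absent. Bundles present weigh 200 to 500 g in all.
- spoons_c_center (a point): Grip zone centre, 8 mm up, of a rigid loose bundle of five gold teaspoons in two white paper bands, 140 long, 16 high (mm). Own x runs from handles to spoon bowls: handles reach 71 to -x, 14 wide; spoon bowls from 24 to 69, 30 wide. Near its centre of mass. Starts flat on the bench, left of or before the balance; places swap, some bundles absent. Bundles present weigh 200 to 500 g in all.
- w200_a_center (a point): Centre (half-way up, 20 mm above its foot) of a loose plain steel 200 g weight: an upright cylinder of 32 mm diameter, 29 mm high, with a knob of 16 mm diameter on top, 40 mm in all. Own z is up. It starts standing on the bench in front of the balance or near the case; the four weights may swap places.
- w200_b_center (a point): Centre (half-way up, 20 mm above its foot) of a loose plain steel 200 g weight: an upright cylinder of 32 mm diameter, 29 mm high, with a knob of 16 mm diameter on top, 40 mm in all. Own z is up. It starts standing on the bench in front of the balance or near the case; the four weights may swap places.
- w100_center (a point): Centre (half-way up, 16.5 mm above its foot) of a loose plain steel 100 g weight: an upright cylinder of 25 mm diameter, 23 mm high, with a knob of 13 mm diameter on top, 33 mm in all. Own z is up. It starts standing on the bench in front of the balance or near the case; the four weights may swap places.
- w50_center (a point): Centre (half-way up, 13 mm above its foot) of a loose plain steel 50 g weight: an upright cylinder of 20 mm diameter, 17 mm high, with a knob of 11 mm diameter on top, 26 mm in all. Own z is up. It starts standing on the bench in front of the balance or near the case; the four weights may swap places.
- tape_roll: Bystander: clear tape roll lying flat, 86 mm diameter, 24 mm high; origin under its centre.
- napkin_ring: Bystander: steel napkin ring standing on its end, 44 mm diameter, 34 mm high; origin under its centre.
- marker: Bystander: marker pen, 135 mm long, lying flat; origin on the bench at its middle.
- salt_shaker: Bystander: glass salt shaker with a steel cap, 42 mm diameter, 71 mm high; origin under its centre.
- votive_glass: Bystander: votive candle glass, 64 mm diameter, 66 mm high; origin under its centre.
Mind the look-alikes: they are no part of the job. What is shaped like the part that bears w200_a_center but blue or pink is not meant.

How it is judged:
By the outcome, as a careful person would: the job done as asked, in the order asked, and still so for the second after the job is handed in, with the robot touching nothing.
Of spoons_a, forks_a, spoons_b, forks_b, spoons_c only 2 to 4 are there at a start; the rules pass over those that are not, and their reading is None.
At some moment in a run one of spoons_a, forks_a, spoons_b, forks_b, spoons_c may be knocked a few centimetres aside while the robot is not near it.
Once in a run the grip may slacken for a moment while it holds something.
It also fails if it takes over 210 s, if anything falls off the work surface, if the arm or the gripper's body presses on something with over 40 N, if the wrist force passes 120 N, or if a joint passes its speed limit or range.

## Robot

A 6-joint arm with a two-finger parallel gripper is mounted at the origin on the work surface. World frame = base frame: x ahead of the robot, y to its left, z up, the work surface at z = 0. Lengths are in m, angles in rad, forces in N, time in s.
With the tool pointing down it reaches from about 0.275 to 0.875 m from the base axis. Payload 12.5 kg.
Tool frame: the origin (TCP) lies at the very end of the fingers, on their centre line; the grasp point (between the pads) lies 19 mm behind it; x points along the fingers, y is the direction in which the jaws open and shut, and the axes are right-handed (so a half turn about x gives the same grasp; the last joint's range is limited). The gripper opens to 85 mm and grips with 20 to 120 N. Pads are 22 mm wide; open, the fingers measure 114 mm over their backs; the gripper's body (76 mm by 85 mm) begins 54 mm behind the grasp point. The pads swing forward as they close: fully open they stand 13 mm farther back than shut.
Start: joints at [-1.235, 0.351, 1.652, -0, 1.139, -0.085], TCP at [0.225, -0.502, 0.231] pointing down, gripper open.
Joint ranges: [-2.75, 2.75], [-0.79, 2.1], [0.01, 2.65], [-1.57, 4.71], [0.07, 3.14], [-2.87, 2.87]. Speed limits (rad/s): [2.22, 2.22, 2.79, 3.14, 3.14, 3.14].

## Interface

Orientations are given as a 3x3 rotation matrix whose columns are the frame's x, y, z axes.
In Python, from bench import manip gives the robot as it stands. Calls block until the motion is done:
- manip.move_ptp(position, orientation): joint-space move of the TCP to a pose.
- manip.move_l(position, attitude=None, max_speed=0.15): straight line of the TCP; attitude=None keeps the orientation; max_speed is the mean speed in m/s.
- manip.move_j(angles): joint-space move.
- manip.set_gripper(opening, effort=None): opening from 0.0 (shut) to 1.0 (fully open); effort is the grip in N (None keeps the last); returns when the fingers have stopped.
- manip.dwell(seconds).
- manip.inverse_kinematics(position, orientation): joint angles nearest the present ones, or None.
- manip.grab_frame(name): name is "scene" or "top" or "wrist"; returns (picture, depth): 420x560x3 uint8, red, green, blue; 420x560 float32, m along the optical axis (not along the pixel's ray), 0 where there is no reading.
- manip.get_calibration(name): a dict with "camera_matrix" (3x3 intrinsics, pixels), "k1" (the pictures are not rectified: a ray, as slopes to the right and down, at radius r is drawn at 1 + k1 r^2 times it, then the intrinsics apply), "R" (3x3) and "t" (3): a world point X has camera coordinates R X + t. Camera axes: x right, y down, z forward; pixel columns grow to the right and rows downward; lengths in m; the calibration is good to about 2 mm. A picture is of the moment at which its call begins: read the wrist's pose just before it. get_calibration takes no time and is no camera call; for the wrist camera it gives the pose at the moment of the call.
A pose or a line that the arm cannot do raises manip.Unreachable and nothing moves.
- manip.sign_off(): hands the job in, once; it reports no verdict.
Trained networks look in the newest picture that a camera, given by its name, has taken for a name from the list of things; names that differ only in an ending like _2 or _b are one class to them, and where a whole thing is asked for, a point or a joint stands for the part that bears it (a point fixed in the world has none). Each returns a list of dicts, best first, with "confidence" (0 to 1); they miss things now and then, are a little off and sometimes report something else, mostly with a low value. They report only what shows in the picture. A call takes as long as a camera call. They do not tell look-alikes from the thing itself.
- manip.look_for(camera, name): "at" ([x, y, z] in m, in world coordinates, good to about 4 mm: the middle of the surface that is visible of it).
Readings, each from a call of its own:
- manip.current_time(): time.
- manip.current_qpos(): joint angles.
- manip.current_joint_vel(): joint speeds.
- manip.current_joint_torque(): joint torques, N m.
- manip.current_ee_pos(): TCP position.
- manip.current_tcp_rot(): TCP orientation.
- manip.current_force(): force on the tool from outside, world axes, zero at the start.
- manip.current_ft_torque(): the same for the moment, N m.
- manip.current_grip_width(): opening from 0.0 (shut) to 1.0 (fully open).
Only numpy, scipy, OpenCV 4.12 (cv2) and the standard library are available. Lean on these libraries where they do the work, as an engineer would, in place of code of your own. Each camera call takes 0.05 s, during which the arm holds its last target. There are 200 camera calls.

## Working session

There is one attempt and no reset: what is moved stays moved. The work goes in short steps, each a Python script; the robot and the scene stay as the last script left them, time stands still between calls to the robot, and variables do not carry over. Pictures are saved under pics/ and viewed, about 12 in all and at most 16, crops included, and the job is handed in when it is done.

```bash
ls; mkdir -p pics; cat > h.py <<'E'
import numpy as np, cv2
from bench import manip as m
def grab(cam,name=None):
    cal=m.get_calibration(cam); im,d=m.grab_frame(cam)
    if name: cv2.imwrite(f'pics/{name}.png',im[:,:,::-1])
    return im,d,cal
def cloud(d,cal):
    K=np.array(cal["camera_matrix"]);h,w=d.shape
    u,v=np.meshgrid(np.arange(w),np.arange(h))
    p=cv2.undistortPoints(np.stack([u,v],-1).reshape(-1,1,2).astype(float),K,np.array([cal["k1"],0,0,0.])).reshape(h,w,2)
    X=np.dstack([p*d[...,None],d])
    W=(X-np.array(cal["t"]))@np.array(cal["R"])
    W[d==0]=np.nan
    return W
def proj(P,cal):
    c=np.atleast_2d(P)@np.array(cal["R"]).T+np.array(cal["t"]); s=c[:,:2]/c[:,2:]
    s=s*(1+cal["k1"]*(s**2).sum(1,keepdims=True)); K=np.array(cal["camera_matrix"])
    return s@K[:2,:2].T+K[:2,2]
def down(yaw):  # jaw axis (tool y) at world angle yaw
    x=np.array([0,0,-1.]);y=np.array([np.cos(yaw),np.sin(yaw),0]);return np.column_stack([x,y,np.cross(x,y)])
E
cat > a.py <<'E'
from h import *
for c in ("scene","top"):
    im,d,cal=grab(c,c+"0")
    W=cloud(d,cal); np.save(c+"0.npy",W)
    for n in ["spoons_a_center","forks_a_center","w200_a_center","w100_center","w50_center","goods_pan_floor","weight_pan_floor","case_lid","lid_edge","tape_roll","napkin_ring","marker","salt_shaker","votive_glass","beam"]:
        try: r=m.look_for(c,n)
        except Exception as e: print(c,n,e); continue
        print(c,n,[(np.round(x["at"],3).tolist(),round(x["confidence"],2)) for x in r])
    print(np.array(cal["t"]),-np.array(cal["R"]).T@cal["t"])
print(m.current_tcp_rot(),m.current_time())
E
python3 a.py
```

```text
pics
scene spoons_a_center []
scene forks_a_center [([0.422, 0.19, 0.014], 0.95)]
scene w200_a_center [([0.301, -0.176, 0.027], 0.65), ([0.496, -0.195, 0.032], 0.51)]
scene w100_center [([0.379, -0.226, 0.022], 0.52), ([0.68, 0.168, 0.117], 0.28)]
scene w50_center [([0.456, 0.002, 0.02], 0.54)]
scene goods_pan_floor [([0.679, 0.168, 0.12], 0.89), ([0.443, -0.09, 0.026], 0.34)]
scene weight_pan_floor [([0.675, -0.126, 0.114], 0.65), ([0.444, -0.091, 0.028], 0.16)]
scene case_lid [([0.535, -0.464, 0.159], 0.68)]
scene lid_edge [([0.53, -0.461, 0.158], 0.56)]
scene tape_roll [([0.587, 0.399, 0.021], 0.68), ([0.421, -0.15, 0.032], 0.21)]
scene napkin_ring [([0.363, -0.093, 0.022], 0.83), ([0.532, -0.465, 0.16], 0.19)]
scene marker [([0.533, -0.464, 0.159], 0.43)]
scene salt_shaker [([0.7, -0.308, 0.054], 0.57)]
scene votive_glass [([0.406, 0.48, 0.041], 0.58), ([0.422, -0.15, 0.034], 0.56)]
scene beam [([0.701, 0.011, 0.093], 0.69)]
[-0.26514788 -0.24535895  1.51817154] [ 1.18147117 -0.34625042  0.95895034]
top spoons_a_center [([0.405, 0.497, 0.034], 0.57)]
top forks_a_center [([0.422, 
[... 366 characters left out ...]
0.95)]
top case_lid [([0.506, -0.474, 0.132], 0.64)]
top lid_edge [([0.508, -0.469, 0.134], 0.65), ([0.427, 0.196, 0.017], 0.57)]
top tape_roll [([0.582, 0.391, 0.024], 0.56)]
top napkin_ring []
top marker [([0.28, -0.303, 0.014], 0.81), ([0.404, -0.143, 0.032], 0.52)]
top salt_shaker [([0.684, -0.299, 0.058], 0.76), ([0.364, -0.094, 0.034], 0.24)]
top votive_glass [([0.401, 0.492, 0.036], 0.74), ([0.493, -0.436, 0.045], 0.39)]
top beam [([0.646, 0.004, 0.091], 0.72)]
[0.02003136 0.47320656 1.30451282] [0.36165337 0.00566599 1.33987094]
[[ 8.71987350e-06  4.08477253e-01 -9.12768499e-01]
 [ 5.49871883e-06 -9.12768499e-01 -4.08477253e-01]
 [-1.00000000e+00 -1.45718736e-06 -1.02053274e-05]] 1.6
```

View pics/top0.png

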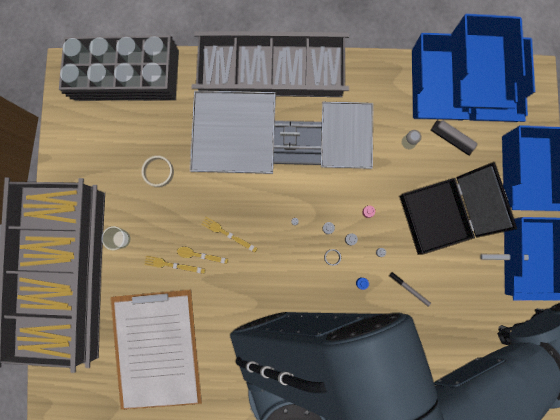

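View pics/scene0.png

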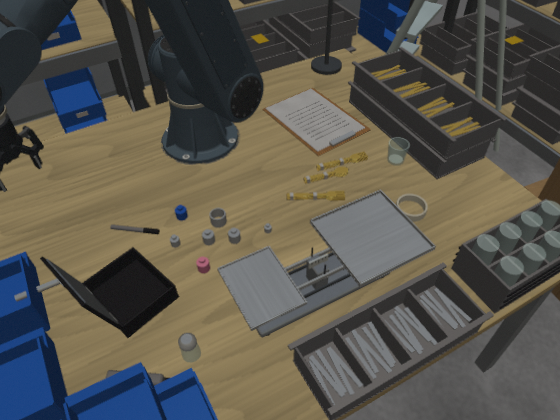

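```bash
cat > b.py <<'E'
from h import *
import json
J={}
for i,(p,yaw) in enumerate([((0.40,-0.10,0.33),np.pi/2),((0.38,0.22,0.33),np.pi/2)]):
    for y in (yaw,yaw-np.pi):
        if m.inverse_kinematics(np.array(p),down(y)) is not None: break
    m.move_ptp(np.array(p),down(y)); m.dwell(0.3)
    im,d,cal=grab("wrist",f"w{i}"); W=cloud(d,cal); np.savez(f"w{i}.npz",W=W,im=im)
    print(y,m.current_qpos(),-np.array(cal["R"]).T@cal["t"],np.round(cal["R"],2).tolist())
    for n in ["spoons_a_center","forks_a_center","w200_a_center","w100_center","w50_center"]:
        print(n,[(np.round(x["at"],3).tolist(),round(x["confidence"],2)) for x in m.look_for("wrist",n)])
    z=W[...,2]; mask=((z>0.007)&(z<0.09)).astype(np.uint8)
    n,lab,st,_=cv2.connectedComponentsWithStats(mask)
    for k in range(1,n):
        if st[k,4]<80: continue
        s=lab==k; P=W[s]; c=P[:,:2].mean(0); (rx,ry),sz,a=cv2.minAreaRect(P[:,:2].astype(np.float32)*1000)
        print(k,st[k].tolist(),'mean',np.round(c,4),'rect',np.round([rx,ry,*sz,a],1),'zmax',np.round(np.percentile(P[:,2],98),4),'rgb',im[s].mean(0).astype(int))
print(m.current_time())
E
python3 b.py
```

```text
1.5707963267948966 [-3.58510684e-01 -6.36650179e-03  1.83546494e+00  2.91136186e-05
  1.31270825e+00 -1.92861626e+00] [ 0.32437411 -0.10097094  0.47198428] [[0.0, 1.0, 0.0], [0.96, -0.0, 0.29], [0.29, -0.0, -0.96]]
spoons_a_center [([0.45, 0.004, 0.019], 0.43)]
forks_a_center [([0.424, 0.186, 0.017], 0.92)]
w200_a_center [([0.294, -0.172, 0.027], 0.97), ([0.406, -0.144, 0.028], 0.85), ([0.479, -0.188, 0.025], 0.6), ([0.528, -0.453, 0.09], 0.45), ([0.585, 0.352, 0.018], 0.34)]
w100_center [([0.378, -0.221, 0.027], 0.52)]
w50_center [([0.451, 0.004, 0.02], 0.69)]
1 [88, 46, 88, 69, 992] mean [ 0.2801 -0.3053] rect [ 279.8 -307.9  136.1   15.8   53.2] zmax 0.0151 rgb [96 91 86]
2 [212, 76, 27, 26, 535] mean [ 0.2943 -0.1752] rect [ 293.8 -176.8   31.5   31.2   88.6] zmax 0.0404 rgb [ 76 102 175]
3 [525, 107, 35, 17, 358] mean [0.3223 0.2717] rect [322.4 275.4  56.6  14.4  81.6] zmax 0.017 rgb [175 155 104]
4 [269, 124, 33, 34, 335] mean [ 0.3633 -0.0964] rect [361.8 -96.7  43.2  43.2  35.9] zmax 0.0349 rgb [148 146 143]
5 [480, 126, 80, 32, 914] mean [0.3589 0.2535] rect [360.9 249.8 12
[... 3672 characters left out ...]
, 499] mean [ 0.4831 -0.1861] rect [ 484.9 -190.5   31.1   30.5   18.5] zmax 0.04 rgb [140  85  99]
44 [359, 270, 20, 49, 353] mean [0.584 0.357] rect [590.2 359.7  80.7  28.3   5.4] zmax 0.0247 rgb [140 134 120]
46 [61, 303, 70, 29, 1273] mean [ 0.6235 -0.1029] rect [630.3 -96.6 117.   40.1  89.5] zmax 0.0482 rgb [ 94  96 100]
47 [185, 305, 88, 17, 1336] mean [0.6205 0.1329] rect [623.2 130.2 144.1  23.1  88.1] zmax 0.027 rgb [94 96 98]
50 [435, 386, 49, 34, 1133] mean [0.7931 0.5299] rect [792.7 521.   92.6  10.9  88.9] zmax 0.0832 rgb [30 30 30]
51 [100, 390, 30, 30, 585] mean [ 0.809  -0.0887] rect [ 8.069e+02 -8.270e+01  1.090e+01  7.510e+01  5.000e-01] zmax 0.0728 rgb [44 43 43]
5.6667
```

```bash
cat > c.py <<'E'
from h import *
W=np.load("top0.npy"); 
for nm,c in (("goods",(.678,.176)),("weight",(.673,-.118))):
    s=(abs(W[...,2]-.118)<.012)&(abs(W[...,0]-c[0])<.13)&(abs(W[...,1]-c[1])<.13)
    s=cv2.morphologyEx(s.astype(np.uint8),cv2.MORPH_OPEN,np.ones((3,3)))
    n,l,st,_=cv2.connectedComponentsWithStats(s); k=1+st[1:,4].argmax(); P=W[l==k]
    print(nm,cv2.minAreaRect(P[:,:2].astype(np.float32)*1000),np.percentile(P[:,2],[2,50,98]),st[k])
# case: dark floor/walls
for f in ("top0.npy",):
    s=(W[...,2]>.035)&(W[...,2]<.056)&(W[...,0]>.33)&(W[...,0]<.62)&(W[...,1]<-.25)&(W[...,1]>-.52)
    n,l,st,_=cv2.connectedComponentsWithStats(s.astype(np.uint8));
    for k in range(1,n):
        if st[k,4]>60: P=W[l==k]; print('case',st[k],cv2.minAreaRect(P[:,:2].astype(np.float32)*1000))
w=np.load("w0.npz")["W"]; z=w[...,2]
s=(z>.04)&(z<.056)&(w[...,1]<-.25)&(w[...,1]>-.52)&(w[...,0]>.33)&(w[...,0]<.62)
P=w[s]; print('case wrist',cv2.minAreaRect(P[:,:2].astype(np.float32)*1000),np.percentile(P[:,2],[5,50,95]))
im=cv2.imread("pics/w1.png"); cv2.imwrite("pics/w1c.png",cv2.resize(im[90:250,150:450],None,fx=2.5,fy=2.5))
E
python3 c.py
```

```text
goods ((674.8257446289062, 169.613525390625), (209.8204345703125, 211.03125), 89.62030029296875) [0.11028112 0.11541007 0.12593252] [ 190   91   85   83 6646]
weight ((672.2738037109375, -120.24633026123047), (129.9220733642578, 171.33404541015625), 89.89960479736328) [0.10987167 0.11511931 0.12239535] [ 321  102   52   67 3374]
case [401 177  78  78 767] ((477.50946044921875, -376.0148010253906), (172.2021484375, 158.4800567626953), 18.11672592163086)
case wrist ((476.9911193847656, -376.48162841796875), (170.39834594726562, 155.55914306640625), 18.099546432495117) [0.04125102 0.04887928 0.05445144]
```

View pics/w1.png

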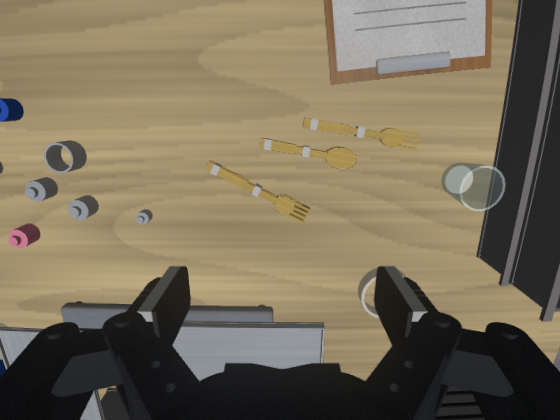

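```bash
cat >> h.py <<'E'
LOOK=(np.array([0.38,0.22,0.33]),down(np.pi/2))
def bundles(name=None):
    m.move_ptp(*LOOK); m.dwell(0.2)
    im,d,cal=grab("wrist",name); W=cloud(d,cal); z=W[...,2]; out=[]
    mask=((z>0.007)&(z<0.03)).astype(np.uint8); n,lab,st,_=cv2.connectedComponentsWithStats(mask)
    for k in range(1,n):
        s=lab==k
        if st[k,4]<300 or im[s][:,0].mean()-im[s][:,2].mean()<45: continue
        r=cv2.minAreaRect(W[s][:,:2].astype(np.float32)*1000); b=cv2.boxPoints(r)/1000
        e1,e2=b[1]-b[0],b[2]-b[1]; e=e1 if np.hypot(*e1)>np.hypot(*e2) else e2
        L=np.hypot(*e); u=e/L; u=u*np.sign(u[1]); c=np.array(r[0])/1000
        P=W[s][:,:2]-c; a=P@u; w=P@np.array([-u[1],u[0]])
        if np.ptp(w[a>0.03])<np.ptp(w[a<-0.03]): u=-u
        out.append((c,u,L)); print('bundle',np.round(c,4),np.round(u,3),round(L,4))
    return out
def carry(c,u,off,px,py,zp,ropen=0.33,aopen=0.36,zg=0.003):
    """grip bundle at c+off*u; lay it along y in pan with its centre at px,py"""
    th=np.arctan2(u[1],u[0]); yaw=th-np.pi/2; sg=1
    if abs(yaw)>np.pi/2: yaw-=np.pi*np.sign(yaw); sg=-1
    g=c+off*u; R=down(yaw); A=lambda z:np.array([g[0],g[1],z])
    m.set_gripper(aopen,60); m.move_ptp(A(0.12),R); m.move_l(A(zg),max_speed=.12)
    m.set_gripper(0.0,60); w0=m.current_grip_width(); m.move_l(A(0.06),max_speed=.15); m.dwell(.1)
    w1=m.current_grip_width(); print('grip',w0,w1)
    if w1<0.08: print("MISS"); return False
    m.move_l(A(0.25),max_speed=.3)
    Q=lambda z:np.array([px,py+sg*off,z]); Rp=down(0)
    m.move_ptp(Q(0.25),Rp); m.dwell(.1); w2=m.current_grip_width(); print('at pan',w2)
    if w2<0.08: print("LOST"); return False
    m.move_l(Q(0.15),max_speed=.25)
    im,d,cal=grab("wrist","held"); 
    m.move_l(Q(zp),max_speed=.07); m.dwell(.2); print('F',m.current_force())
    m.set_gripper(ropen); m.dwell(.2); m.move_l(Q(0.17),max_speed=.15); m.move_l(Q(0.25),max_speed=.3)
    return True
E
python3 - <<'E'
from h import *
B=sorted(bundles(),key=lambda b:b[0][1])
c,u,L=B[0]
print(carry(c,u,-0.0015,0.675+.062,0.170,0.102),m.current_time())
bundles("w2")
im,d,cal=grab("top","top1"); W=cloud(d,cal); s=(abs(W[...,0]-.675)<.08)&(abs(W[...,1]-.17)<.1); print(np.nanpercentile(W[s][:,2],[5,50,95]))
E
```

```text
bundle [0.3306 0.3307] [0.165 0.986] 0.166
bundle [0.3618 0.2552] [0.112 0.994] 0.1392
bundle [0.4166 0.1823] [0.468 0.884] 0.1636
grip 0.14107889718367556 0.1444063040748837
at pan 0.14297408376780155
F [-1.01346064  0.041693   -1.06460394]
True 15.7417
bundle [0.3304 0.331 ] [0.168 0.986] 0.1666
bundle [0.3618 0.2552] [0.115 0.993] 0.1395
[0.09237358 0.09668627 0.11071281]
```

```bash
python3 - <<'E'
s=open('h.py').read()
s=s.replace("        P=W[s][:,:2]-c; a=P@u;","""        f=cv2.fitLine(W[s][:,:2].astype(np.float32),cv2.DIST_L2,0,1e-4,1e-4).ravel(); u=f[:2]*np.sign(f[1]); a=(W[s][:,:2]-f[2:])@u
        c=f[2:]+u*(a.max()+a.min())/2; L=np.ptp(a)
        P=W[s][:,:2]-c; a=P@u;""")
open('h.py','w').write(s)
E
python3 - <<'E'
from h import *
B=sorted(bundles(),key=lambda b:-b[0][1])
c,u,L=B[0]
print(carry(c,u,+0.017,0.675,0.170,0.102),m.current_time())
B=bundles("w3")
print(carry(B[0][0],B[0][1],0.0,0.675-.062,0.170,0.102),m.current_time())
bundles("w4")
m.move_ptp(np.array([.40,-.10,.33]),down(np.pi/2)); m.dwell(.2)
im,d,cal=grab("top","top2"); W=cloud(d,cal); s=(abs(W[...,0]-.675)<.08)&(abs(W[...,1]-.17)<.1); print(np.nanpercentile(W[s][:,2],[5,50,95]),m.current_time())
cv2.imwrite("pics/top2c.png",cv2.resize(im[80:300,90:450,::-1],None,fx=2.2,fy=2.2))
E
```

```text
bundle [0.3305 0.3304] [0.162 0.987] 0.1656
bundle [0.3581 0.2553] [0.185 0.983] 0.1396
grip 0.1376721951671783 0.14592719637412754
at pan 0.14267950374871688
F [-0.04153541 -0.124444   -1.77785028]
True 27.3917
bundle [0.3582 0.2557] [0.184 0.983] 0.1401
grip 0.14286073424047524 0.1444332565902469
at pan 0.14302793972408848
F [-0.42632174 -0.13438933 -0.72221457]
True 37.8417
[0.09264954 0.09752144 0.1137289 ] 40.7833
```

View pics/top2c.png

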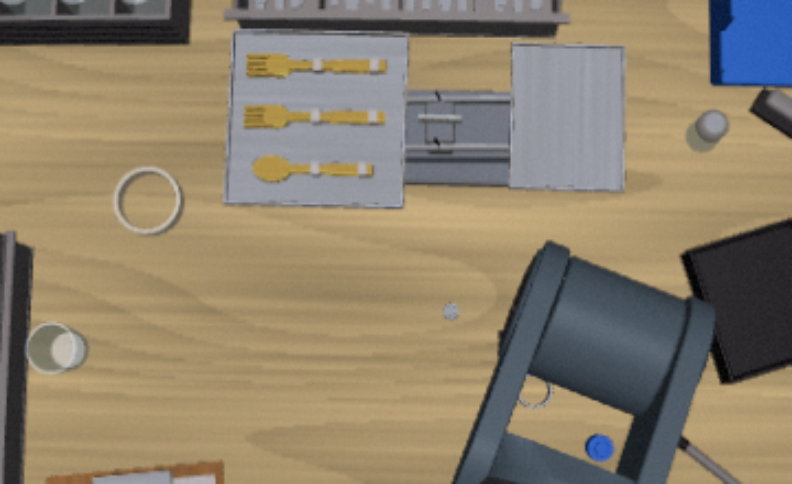

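```bash
cat >> h.py <<'E'
LOOK2=(np.array([.40,-.10,.33]),down(np.pi/2))
def tilt(name=None):
    m.dwell(2.2)
    im,d,cal=grab("top",name); W=cloud(d,cal); r=[]
    for x,y,hx,hy in ((.675,.17,.09,.09),(.672,-.12,.07,.05)):
        z=W[(abs(W[...,0]-x)<hx)&(abs(W[...,1]-y)<hy)][:,2]; z=z[(z>.085)&(z<.145)]
        r.append(np.median(np.round(z,4)) if len(z)>500 else np.nan)
    t=(r[1]-r[0])/.29; print('pans',np.round(r,4),'tilt',round(t,4),'g',round(t/.0016,1)); return r,t
D={'200':(.032,.005,.60),'100':(.025,.003,.50),'50':(.020,.002,.42)}
def pick(g,kind,R=down(0)):
    w,zg,op=D[kind]; A=lambda z:np.array([g[0],g[1],z])
    m.set_gripper(op,60); m.move_ptp(A(.13),R); m.move_l(A(zg),max_speed=.12); m.set_gripper(0.0,60)
    m.move_l(A(.06),max_speed=.15); m.dwell(.1); gw=m.current_grip_width(); print('grip',kind,gw)
    if gw<.8*w/.085-.05: print("MISS"); return False
    m.move_l(A(.24),max_speed=.3); return True
def put(p,floor,kind,R=down(0),drop=.0015,over=.24):
    w,zg,op=D[kind]; Q=lambda z:np.array([p[0],p[1],z])
    m.move_ptp(Q(over),R); m.dwell(.1); gw=m.current_grip_width(); print('over',gw)
    if gw<.8*w/.085-.05: print("LOST"); return False
    m.move_l(Q(floor+.04),max_speed=.25); m.move_l(Q(floor+zg+drop),max_speed=.06); m.dwell(.2)
    m.set_gripper(min(1,gw+.14)); m.dwell(.2); m.move_l(Q(floor+.06),max_speed=.12); m.move_l(Q(over),max_speed=.3); return True
E
python3 - <<'E'
from h import *
print(pick((.439,-.0845),'200') and put((.672,-.160),.134,'200'))
m.move_ptp(*LOOK2); r,t=tilt("top3"); im,d,cal=grab("wrist","w5"); W=cloud(d,cal); s=(abs(W[...,0]-.65)<.03)&(abs(W[...,1]+.10)<.03); z=W[s][:,2]; print('wrist pan z',np.nanmedian(z[z>.08]),m.current_time())
E
```

```text
grip 200 0.35546228795355644
over 0.3516770953378252
True
pans [0.0975 0.1337] tilt 0.1248 g 78.0
wrist pan z 0.13342201566231565 52.9667
```

View pics/w5.png

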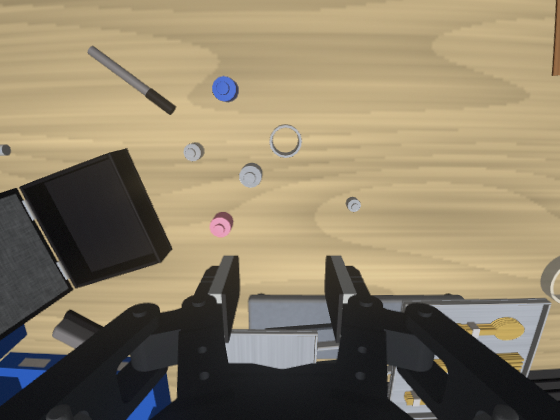

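```bash
python3 - <<'E'
from h import *
print(pick((.410,-.145),'200') and put((.672,-.080),.134,'200'))
m.move_ptp(*LOOK2); r,t=tilt("top4"); print(m.current_time())
E
```

```text
grip 200 0.35531454728683914
over 0.3580880169218319
True
pans [0.1168 0.1145] tilt -0.0079 g -5.0
65.0583
```

```bash
python3 - <<'E'
from h import *
a=np.radians(18.1); ex=np.array([np.sin(a),-np.cos(a)]); ey=np.array([np.cos(a),np.sin(a)]); c=np.array([.476,-.373])
R=down(np.arctan2(ex[1],ex[0]))
print(pick((.376,-.2258),'100') and put(c-.015*ex-.035*ey,.006,'100',R))
print(pick((.456,.0065),'50') and put(c-.015*ex+.035*ey,.006,'50',R))
m.move_ptp(np.array([.40,-.20,.33]),down(np.pi/2)); r,t=tilt("top5"); 
im,d,cal=grab("wrist","w6"); W=cloud(d,cal); np.save("w6.npy",W)
h=c+.075*ex
s=(W[...,2]>.06)&(W[...,2]<.25)&(np.hypot(W[...,0]-h[0],W[...,1]-h[1])<.15)
P=W[s]; a_=(P[:,:2]-h)@ex; b_=(P[:,:2]-h)@ey
for z0 in (.07,.1,.13,.16,.19): k=abs(P[:,2]-z0)<.01; print(z0,k.sum(),np.round(np.percentile(a_[k],[5,50,95]),3) if k.sum() else '',np.round(np.percentile(b_[k],[5,95]),3) if k.sum() else '')
T=np.array(np.nan);im,d,cal=grab("top","top6");V=cloud(d,cal)
q=(V[...,0]>.45)&(V[...,0]<.75)&(V[...,1]<-.47)&(V[...,1]>-.72); 
for x0 in np.arange(.46,.75,.04): print(round(x0,2),[round(float(np.nanmax(V[(abs(V[...,0]-x0)<.02)&(abs(V[...,1]-y0)<.02)][:,2],initial=0)),3) for y0 in (-.46,-.5,-.54,-.58,-.62,-.66)])
print(m.current_time())
E
```

```text
grip 100 0.2695375102442215
over 0.2669747433335123
True
grip 50 0.2048269404644454
over 0.20447165834550027
True
pans [0.1168 0.1144] tilt -0.0083 g -5.2
0.07 1921 [0.003 0.007 0.105] [-0.102  0.071]
0.1 1967 [0.013 0.017 0.02 ] [-0.078  0.073]
0.13 2351 [0.023 0.027 0.031] [-0.078  0.072]
0.16 2749 [0.033 0.037 0.04 ] [-0.073  0.073]
0.19 1736 [0.043 0.048 0.054] [-0.027  0.076]
0.46 [0.135, 0.196, 0.0, 0.115, 0.114, 0.113]
0.5 [0.173, 0.198, 0.0, 0.064, 0.057, 0.056]
0.54 [0.195, 0.196, 0.0, 0.102, 0.012, 0.013]
0.58 [0.197, 0.192, 0.0, 0.114, 0.013, 0.011]
0.62 [0.008, 0.006, 0.005, 0.115, 0.012, 0.01]
0.66 [0.05, 0.044, 0.006, 0.116, 0.013, 0.012]
0.7 [0.049, 0.005, 0.006, 0.115, 0.112, 0.113]
0.74 [0.172, 0.17, 0.176, 0.059, 0.062, 0.005]
88.575
```

View pics/w6.png

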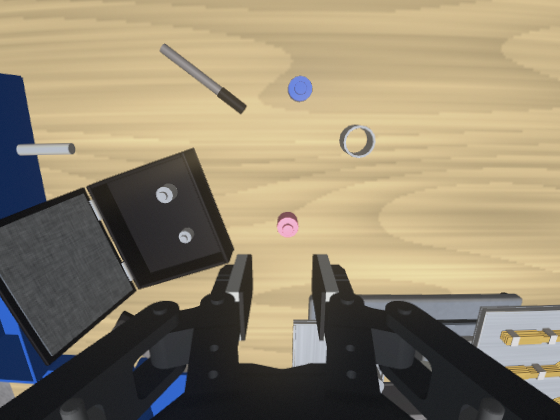

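View pics/top6.png

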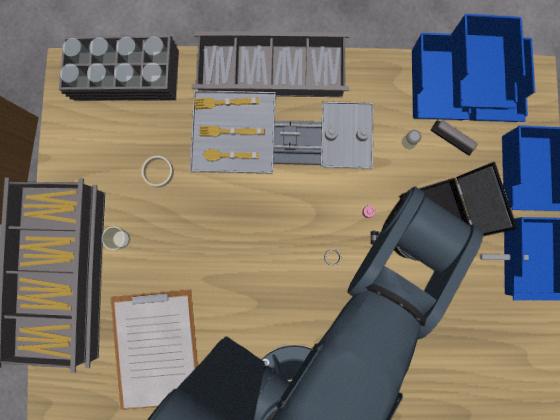

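```bash
python3 - <<'E'
from h import *
im,d,cal=grab("top","top7"); W=cloud(d,cal)
g=(im[...,0].astype(int)-im[...,2]>60)&(abs(W[...,0]-.675)<.12)&(abs(W[...,1]-.17)<.12)
n,l,st,_=cv2.connectedComponentsWithStats(cv2.dilate(g.astype(np.uint8),np.ones((1,3))))
for k in range(1,n):
    if st[k,4]<15: continue
    P=W[(l==k)&g]; print(st[k].tolist(),np.round(P.min(0),3),np.round(P.max(0),3),np.round(np.median(P[:,2]),4))
cv2.imwrite("pics/top7c.png",cv2.resize(im[85:180,185:380,::-1],None,fx=4,fy=4,interpolation=cv2.INTER_CUBIC))
E
```

```text
[193, 98, 33, 11, 278] [0.732 0.192 0.117] [0.76  0.27  0.139] 0.1303
[229, 98, 23, 7, 134] [0.744 0.126 0.116] [0.761 0.177 0.136] 0.1306
[255, 98, 5, 6, 29] [0.747 0.106 0.123] [0.76  0.111 0.135] 0.1306
[275, 101, 8, 7, 46] [ 0.775  0.052 -0.005] [0.795 0.066 0.006] 0.0017
[275, 109, 7, 3, 15] [ 0.765  0.054 -0.006] [0.772 0.065 0.005] 0.0013
[199, 126, 32, 10, 252] [0.66  0.177 0.114] [0.686 0.254 0.138] 0.1304
[234, 129, 24, 5, 115] [0.667 0.109 0.117] [0.681 0.162 0.136] 0.1299
[260, 129, 5, 5, 25] [0.669 0.091 0.124] [0.679 0.097 0.135] 0.1301
[203, 149, 28, 12, 222] [0.598 0.175 0.117] [0.625 0.239 0.139] 0.1311
[233, 153, 20, 5, 91] [0.606 0.119 0.125] [0.617 0.162 0.137] 0.1309
[255, 153, 5, 5, 24] [0.607 0.102 0.126] [0.617 0.107 0.135] 0.1307
[193, 167, 89, 19, 1073] [ 0.555  0.05  -0.009] [0.607 0.29  0.009] 0.0003
```

View pics/top7c.png

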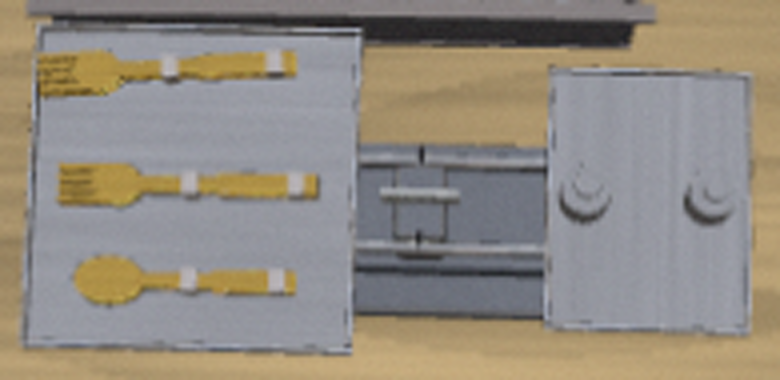

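```bash
python3 - <<'E'
from h import *
a=np.radians(18.1); ex=np.array([np.sin(a),-np.cos(a)]); c=np.array([.476,-.373]); h=c+.075*ex
R=down(a); Q=lambda s,z:np.array([*(h+s*ex),z])
m.set_gripper(0.0); m.move_ptp(Q(.10,.32),R); m.move_l(Q(.10,.15),max_speed=.15); print(m.current_force())
m.move_l(Q(.0,.15),max_speed=.1); print(m.current_force()); m.move_l(Q(-.06,.15),max_speed=.12)
m.move_l(Q(-.06,.32),max_speed=.3); m.move_ptp(np.array([.35,-.05,.36]),down(np.pi/2)); r,t=tilt("top8")
im,d,cal=grab("top"); W=cloud(d,cal); P=W[np.hypot(W[...,0]-c[0],W[...,1]-c[1])<.06]; print('lid z',np.nanpercentile(P[:,2],[5,50,95]))
grab("wrist","w8"); im,d,cal=grab("scene","scene8"); print(m.current_time())
E
```

```text
[-1.23575498 -0.08535541  0.43632517]
[ 0.70186485 -0.08565754 -0.44610158]
pans [0.1168 0.1145] tilt -0.0079 g -5.0
lid z [0.05345872 0.05780054 0.06207316]
97.9417
```

View pics/scene8.png

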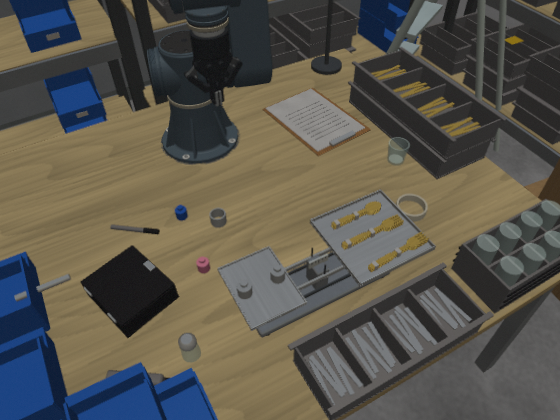

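```bash
python3 - <<'E'
from h import *
for cam in ("top","scene"):
    im,d,cal=grab(cam); W=cloud(d,cal)
    g=(im[...,0].astype(int)-im[...,2]>60)&(abs(W[...,0]-.745)<.03)&(abs(W[...,1]-.18)<.12)&(W[...,2]>.1)
    P=W[g]
    print(cam,[(round(y,3),round(float(np.median(P[abs(P[:,1]-y)<.007][:,2])),4)) for y in np.arange(.11,.275,.018) if (abs(P[:,1]-y)<.007).any()],P[:,1].min(),P[:,1].max())
    s=(abs(W[...,2]-.118)<.012)&(abs(W[...,0]-.675)<.12)&(abs(W[...,1]-.17)<.12)
    print(np.percentile(W[s][:,1],[.5,99.5]),np.percentile(W[s][:,0],[.5,99.5]))
E
```

```text
top [(np.float64(0.11), 0.1303), (np.float64(0.128), 0.1306), (np.float64(0.146), 0.1302), (np.float64(0.164), 0.1298), (np.float64(0.182), 0.131), (np.float64(0.2), 0.1292), (np.float64(0.218), 0.1292), (np.float64(0.236), 0.1312), (np.float64(0.254), 0.1284), (np.float64(0.272), 0.1282)] 0.1057084996469261 0.269843078484536
[0.06536784 0.27293712] [0.56972579 0.77874567]
scene [(np.float64(0.11), 0.1292), (np.float64(0.128), 0.1311), (np.float64(0.146), 0.1303), (np.float64(0.164), 0.131), (np.float64(0.182), 0.128), (np.float64(0.2), 0.1307), (np.float64(0.218), 0.1304), (np.float64(0.236), 0.1312), (np.float64(0.254), 0.1294), (np.float64(0.272), 0.1286)] 0.10346038313869195 0.2675250933366595
[0.06293655 0.2732649 ] [0.57213317 0.78139554]
```

Both cameras show that bundle flat along its whole length and inside the rim. The beam is level, the lid is shut and the arm is clear, so I'm handing in.

```bash
python3 -c "
from h import *
m.sign_off()"
```

```text
the job is handed in; nothing more can be done
```

The job is done and handed in, at about 98 s of the 210 s allowed.

- **Bundles:** I found three on the bench, two of forks and one of spoons. All three lie flat in the goods pan.
- **Weights:** The two 200 g weights are on the small pan. The last tilt reading was about -0.008 rad, so the bundles weigh roughly 395 g and 400 g is the nearest match.
- **Case:** The 100 g and 50 g weights are upright in the black case. The lid is shut, with its top measured at about 58 mm.
- **Other things on the bench:** In the final pictures they look where they started. I compared these by eye and did not measure them.

**Knocked bundle:** Sometime after it was laid, the far fork bundle shifted about 12 mm towards the goods pan's outer wall. Two cameras show it flat along its whole length, within about 1.5 mm in height, and just inside the rim. I left it there.

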